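# Refill the jam-jar clamp rack at the market stall

## Task

One pocket of the three-jar clamp rack is empty. Swing the rack's lever right up out of the way, stand the spare jar of the same size (from the wooden board) upright in the empty pocket, then swing the lever down again and press it home, firmly but without slamming or crushing, so that it stays clamped on all three lids by itself. Leave the other two jars in their pockets and do not disturb anything else.

Things in the scene. Friction and masses are not known exactly. Their poses are not given: they have to be found in the camera images.
- rack: Fixed wooden rack, 162 mm (x) by 272 mm (y). Origin: underside, below the middle pocket's centre; x points from the lever's grip to the head, y along the pockets, z up. Pocket floors are 10 mm above the table, walls rise to 25 mm; pockets are 62 x 65 mm inside. The head, two dark steel posts 126 mm wide in all and 115 mm high, stands behind the middle pocket at x = 90 mm and holds the hinge.
- cell1 (a point): Floor centre of the pocket at y = -85 mm in the rack's frame. Pockets are 85 mm apart.
- cell2 (a point): Floor centre of the middle pocket.
- cell3 (a point): Floor centre of the pocket at y = +85 mm in the rack's frame.
- lever (a joint): Clamp lever's angle (rad). 0: level, pointing to the rack's -x; grows as it swings up (1.57 upright, stop 1.85). Starts at 0.12 to 0.40. The pads' height (a set screw) differs each time: they first touch seated jars' lids anywhere from -0.07 to 0.07. The hinge is stiff by friction (1.2 N m, 7 N at the grip) and stays where left. From touch to crushing the grip sinks under 2 mm: feel it.
- lever_hinge (a point): Centre of the hinge axis, which runs along the rack's y; 90 mm behind the pocket row and 100 mm above the table. With the lever up, its bar stands across the rack near here, up to 220 mm high: pass in front of it.
- lever_grip (a point): Centre of the lever's black grip, a round bar of 18 mm diameter and 30 mm length lying along the rack's y, 176 mm from the hinge axis at the end of a 14 mm wide, 8 mm thick steel arm in the middle of the rack. Held by its end faces it pivots between the fingers. Press it down slowly (some 15 mm/s).
- presser: Steel bar with three dark pads, stiffly sprung under the lever, 216 mm long along y, 90 mm from the hinge; origin: middle pad's underside. After a press of 15 to 20 N down at the grip (7 N friction included) it keeps 4 to 6 N on each of three lids when let go; below about 10 N too little. Over 35 N on one lid (about 60 N at the grip, or a slam) cracks the jar.
- spare: The spare jam jar: upright glass cylinder of 52 mm diameter, 70 mm high, flat covered lid, about 0.15 kg; same size as the jars in the rack. Origin: centre of its underside. It stands on the 10 mm thick wooden board, in a row with the two other jars there, in any of the three places (85 mm apart). Its decorative cover may look 3 mm wider below the lid.
- jar_a: Jam jar of the same size as the spare, in one pocket of the rack. Origin: centre of its underside.
- jar_b: Jam jar of the same size as the spare, in another pocket of the rack. Origin: centre of its underside.
- tall_jar: Bystander on the board: jar of 52 mm diameter but 105 mm high; too tall for the rack. Origin: centre of its underside.
- squat_jar: Bystander on the board: wide low jar of 66 mm diameter, 42 mm high. Origin: centre of its underside.
- spool: Bystander: ribbon spool, 44 mm diameter, 42 mm high, to the right in front of the rack. Origin: centre of its underside.
- tealight: Bystander: glass cup, 60 mm diameter, 50 mm high. Origin: centre of its underside.
- basket: Bystander: shallow round basket, 170 mm diameter, 50 mm high. Origin: centre of its underside.
- spoon: Bystander: wooden spoon 200 mm long lying on the table.

How it is judged:
By the outcome, as a careful person would: the job done as asked, in the order asked, and still so for the second after the job is handed in, with the robot touching nothing.
It also fails if it takes over 72 s, if anything falls off the work surface, if the arm or the gripper's body presses on something with over 40 N, if the wrist force passes 120 N, or if a joint passes its speed limit or range.

## Robot

A 6-joint arm with a two-finger parallel gripper is mounted at the origin on the work surface. World frame = base frame: x ahead of the robot, y to its left, z up, the work surface at z = 0. Lengths are in mm, angles in rad, forces in N, time in s.
With the tool pointing down it reaches from about 275 to 1000 mm from the base axis. Payload 8.4 kg.
Tool frame: the origin (TCP) lies between the finger pads; the fingertips stand r.finger_overhang ahead of it and the grasp point (between the pads) is the TCP (r.finger_overhang is the distance from the TCP to the fingertips, in mm); z points along the fingers, y is the line along which they close (so a half turn about z gives the same grasp; the last joint's range is limited). The gripper opens to 85 mm and grips with 20 to 120 N. Pads are 22 mm wide; open, the fingers measure 114 mm over their backs; the gripper's body (76 mm by 85 mm) begins 54 mm behind the grasp point. The pads swing forward as they close: fully open they stand 13 mm farther back than shut.
Start: joints at [-1.106, 0.353, 1.633, -0, 1.155, -0.002], TCP at [281.268, -558.136, 211.981] pointing down, gripper open.
Joint ranges: [-2.63, 2.63], [-0.92, 2.1], [0.06, 2.66], [-1.3, 4.44], [0, 2.69], [-3.02, 3.02]. Speed limits (rad/s): [2.22, 2.22, 2.79, 3.14, 3.14, 3.14].

## Interface

Orientations are given as [roll, pitch, yaw] about the fixed x, y, z axes, in that order (R = Rz(yaw) Ry(pitch) Rx(roll)).
In Python, from rig import r, cams, sign_off gives the robot as it stands.
- The arm moves only by the shell command python3 -m crank 'ROWS' [FORCE]. ROWS is JSON, a list of rows, each a list of 7 numbers: the shift along the tool's x, y, z in m, then the turn, a rotation vector about the tool's x, y, z in rad, then the closure, from 0 (fully open) to 1 (shut). In form: [[dx, dy, dz, ax, ay, az, gripper], ...]. A call has 1 to 5 rows; each row is the pose to reach, as a shift and turn from the pose commanded when the call began, along the tool's axes at that moment; what a row does not reach only later rows make up. A row lasts 1/10 s, in which the tool goes at most 50 mm and 8.59 degrees, less where a joint would pass 70% of its speed; a pose out of reach is approached as far as the arm can. A call with a gripper value outside its range is refused whole. The fingers move at their own pace and stop on an object; FORCE is the grip in N (left out, the last holds). Time passes only in rows, so rows that repeat a pose let the fingers close. It gives the time, the measured TCP pose, the force, the opening and the grip force at its end, in the units of the state.
- r.sense(): the state, without advancing time (a new reading comes with each control period).
- cams.grab_frame(name): name is "side" or "top" or "wrist"; returns a dict with "image" (400x640x3 uint8, red, green, blue), "fx", "fy", "cx", "cy" (pixels), "D" ([k1, k2, p1, p2, k3] as OpenCV has them; the pictures are not rectified), "position" and "orientation" of the camera in the world. Camera axes: x right, y down, z forward; pixel columns grow to the right and rows downward; lengths in mm; the calibration is good to about 2 mm. A picture is of the moment at which its call begins. There is no depth.
- sign_off(): hands the job in; it is judged then, once.
The state is a dict: "clock": time; "qpos": joint angles; "qvel": joint speeds; "joint_efforts": joint torques, N m; "eef_pos": TCP position; "tcp_rot": TCP orientation; "contact_force": force on the tool from outside, world axes, zero at the start; "wrist_torque": the same for the moment, N m; "opening": opening from 0.0 (shut) to 1.0 (fully open); "grasp_force": force on a finger pad.
Only numpy, scipy, OpenCV 4.12 (cv2) and the standard library are available. Lean on these libraries where they do the work, as an engineer would, in place of code of your own. Each camera call takes 0.05 s, during which the arm holds its last target. There are 200 camera calls.

## Working session

There is one attempt and no reset: what is moved stays moved. The work goes in short steps, Python scripts to look and compute and a shell command to move; the robot and the scene stay as the last step left them, time stands still between calls to the robot, and variables do not carry over. Pictures are saved under pics/ and viewed, at most 10 in all, crops included, and the job is handed in when it is done.

```bash
ls; mkdir -p pics
python3 - <<'E'
from rig import r,cams
import cv2,numpy as np
s=r.sense();print(s, r.finger_overhang)
for n in("top","side"):
    f=cams.grab_frame(n);cv2.imwrite(f"pics/{n}0.png",f["image"][:,:,::-1])
    print(n,{k:f[k] for k in f if k!="image"})
E
```

```text
pics
{'clock': 0.0, 'qpos': array([-1.10640372e+00,  3.53634808e-01,  1.63415170e+00,  1.08420465e-05,
        1.15517370e+00, -2.40224997e-03]), 'qvel': array([ 0.00032126,  0.00187835,  0.00048058,  0.00024591, -0.00075648,
        0.00049664]), 'joint_efforts': array([-3.73067640e-03, -6.05265856e+01, -3.42070198e+01, -1.21592534e-04,
        9.34201613e-03,  3.44834689e-05]), 'eef_pos': array([ 281.04305529, -557.68366006,  211.2625043 ]), 'tcp_rot': array([-3.14022512e+00, -1.31981961e-05,  4.66790460e-01]), 'contact_force': array([ 0.13337461, -0.14009119,  0.16138516]), 'wrist_torque': array([0.02407446, 0.00713158, 0.03902557]), 'grasp_force': 0.0, 'opening': 0.9991816497215665} 19.0
top {'fx': 486.2296918164708, 'fy': 486.2296918164708, 'cx': 322.9983082109214, 'cy': 205.1900728350643, 'D': array([-0.08871327,  0.        ,  0.        ,  0.        ,  0.        ]), 'position': array([ 402.16012024,   79.15443526, 1555.92005793]), 'orientation': array([-3.07032418,  0.01351927, -1.58784253])}
side {'fx': 471.8689136190029, 'fy': 471.8689136190029, 'cx': 317.3960367467798, 'cy': 203.13689027870166, 'D': array([-0.00369148,  0.        ,  0.        ,  0.        ,  0.        ]), 'position': array([-19.42982997, 947.77374092, 668.1421342 ]), 'orientation': array([-2.10930419,  0.0247392 , -2.62022303])}
```

View pics/top0.png

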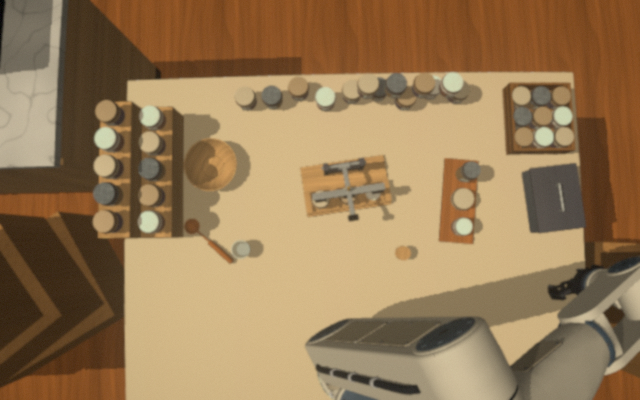

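View pics/side0.png

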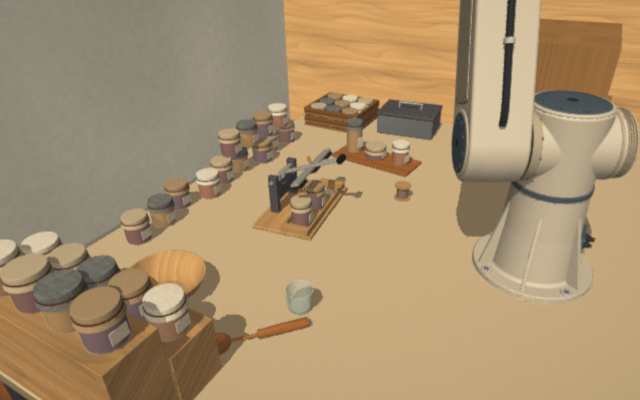

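Top view: board at about (460,200), with a dark jar (471,171), a tan one (464,198) and a white-lidded one (464,227). The rack is around (347,186), with its grip at (353,217). The side view shows the dark jar is tall and the tan one squat, so the white-lidded jar (400,152) is the spare. I'll zoom in on the rack.

```bash
cat > h.py <<'E'
from rig import r,cams
import cv2,numpy as np
from scipy.spatial.transform import Rotation as R
def ray(f,px):
    K=np.array([[f["fx"],0,f["cx"]],[0,f["fy"],f["cy"]],[0,0,1]])
    u=cv2.undistortPoints(np.array(px,float).reshape(-1,1,2),K,f["D"]).reshape(-1,2)
    d=np.c_[u,np.ones(len(u))]@R.from_euler("xyz",f["orientation"]).as_matrix().T
    return f["position"],d
def plane(f,px,z):
    o,d=ray(f,px); return o+d*((z-o[2])/d[:,2])[:,None]
def tri(fa,pa,fb,pb):
    o1,d1=ray(fa,pa);o2,d2=ray(fb,pb);d1=d1[0];d2=d2[0]
    t=np.linalg.lstsq(np.c_[d1,-d2],o2-o1,rcond=None)[0]
    a=o1+t[0]*d1;b=o2+t[1]*d2
    return (a+b)/2,np.linalg.norm(a-b)
def proj(f,P):
    Rm=R.from_euler("xyz",f["orientation"]).as_matrix().T
    K=np.array([[f["fx"],0,f["cx"]],[0,f["fy"],f["cy"]],[0,0,1]])
    return cv2.projectPoints(np.array(P,float).reshape(-1,1,3),cv2.Rodrigues(Rm)[0],-Rm@f["position"],K,f["D"])[0].reshape(-1,2)
E
python3 - <<'E'
from h import *
a=cv2.imread("pics/top0.png")[140:260,290:490]; b=cv2.imread("pics/side0.png")[105:245,245:425]
a=cv2.resize(a,None,fx=4,fy=4,interpolation=cv2.INTER_CUBIC);b=cv2.resize(b,None,fx=4,fy=4,interpolation=cv2.INTER_CUBIC)
cv2.imwrite("pics/topz.png",a);cv2.imwrite("pics/sidez.png",b)
E
```

```text
(no output)
```

View pics/topz.png

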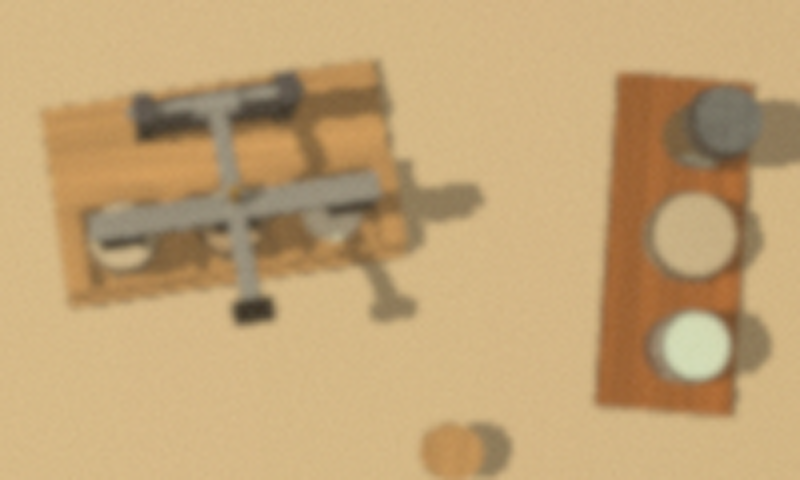

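View pics/sidez.png

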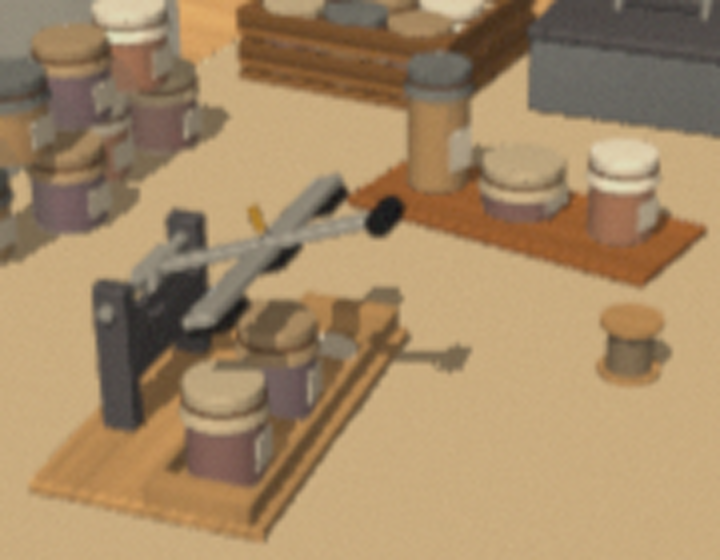

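Both zooms show that the empty pocket is cell1, the one on the right (y−). Zoomed-top positions: grip (253,311), post tops about (145,105) and (288,82), spare lid (696,346). Zoomed-side positions: grip (384,215), posts (113,287) and (187,215), spare lid (623,158).

```bash
cat > m1.py <<'E'
from h import *
T=cams.grab_frame("top");S=cams.grab_frame("side")
t=lambda x,y:[((x+.5)/4-.5)+290,((y+.5)/4-.5)+140]
s=lambda x,y:[((x+.5)/4-.5)+245,((y+.5)/4-.5)+105]
np.set_printoptions(precision=1,suppress=True)
for n,a,b in [("grip",(253,311),(384,215)),("postL",(145,103),(113,287)),("postR",(288,82),(187,215)),("sparelid",(696,346),(623,158)),("tall",(727,120),(438,70)),("squat",(694,236),(525,165)),("spool",(453,452),(632,322)),("barL",(92,225),(198,322)),("barR",(377,183),(335,182))]:
    print(n,*tri(T,[t(*a)],S,[s(*b)]))
C=plane(T,[t(42,110),t(377,62),t(405,250),t(72,303)],12);print("corners",C)
e=np.array([C[0]-C[1],C[3]-C[2]]);print("yaw of y",np.arctan2(-e[:,0],e[:,1]),np.linalg.norm(e,axis=1))
# colour mask of spare lid
im=T["image"].astype(int)
m=((im[:,:,1]>185)&(im[:,:,1]>im[:,:,0]-5)).astype(np.uint8);m[:210]=0;m[245:]=0;m[:,:440]=0;m[:,490:]=0
M=cv2.moments(m,True);c=[M["m10"]/M["m00"],M["m01"]/M["m00"]];print("lid",M["m00"],plane(T,[c],80))
E
python3 m1.py
```

```text
grip [465.8  11.7 165.9] 1.3428326727568414
postL [623.9  85.6 112.7] 2.2999265213909967
postR [637.  -21.8 114.9] 3.2481952192670054
sparelid [ 437.1 -331.    74.8] 1.7085251226816698
tall [ 605.6 -351.4  110.2] 1.2509328934118606
squat [ 522.8 -340.3   48.1] 0.08301795224363544
spool [ 358.2 -148.    40.2] 0.7264311209754282
barL [532.  126.6 130.2] 0.7712174829891754
barR [557.4 -84.9 130.1] 5.05399587367289
corners [[ 636.4  169.4   12. ]
 [ 670.3 -100.    12. ]
 [ 518.6 -118.2   12. ]
 [ 481.1  147.6   12. ]]
yaw of y [0.1 0.1] [271.5 268.4]
lid 191.0 [[ 436.5 -329.8   80. ]]
```

```bash
python3 -m crank '[[0.028,-0.028,-0.01,0,0,0.07,0],[0.056,-0.057,-0.02,0,0,0.14,0],[0.084,-0.085,-0.03,0,0,0.21,0],[0.112,-0.114,-0.04,0,0,0.28,0],[0.14,-0.142,-0.05,0,0,0.342,0]]'
python3 -m crank '[[0.017,-0.036,0,0,0,0,0],[0.034,-0.072,0,0,0,0,0],[0.051,-0.108,0,0,0,0,0],[0.068,-0.145,0,0,0,0,0],[0.085,-0.181,0,0,0,0,0]]'
python3 -m crank '[[0.017,-0.036,0,0,0,0,0],[0.034,-0.072,0,0,0,0,0],[0.051,-0.108,0,0,0,0,0],[0.068,-0.145,0,0,0,0,0],[0.085,-0.181,0,0,0,0,0]]'
python3 -m crank '[[0,0,0,0,0,0,0],[0,0,0,0,0,0,0],[0,0,0,0,0,0,0]]'
python3 - <<'E'
from h import *
f=cams.grab_frame("wrist");cv2.imwrite("pics/w1.png",f["image"][:,:,::-1])
s=r.sense();print(s["eef_pos"],s["tcp_rot"],f["position"],f["orientation"],f["fx"])
E
```

```text
clock: 0.7
eef_pos: [342.5, -366.7, 262.2]
tcp_rot: [-3.141, 0.0, 0.122]
contact_force: [0.9, -0.3, -0.1]
opening: 0.999
grasp_force: 0.0
clock: 1.2
eef_pos: [404.3, -176.5, 262.1]
tcp_rot: [3.141, -0.0, 0.125]
contact_force: [1.6, -0.4, -0.2]
opening: 0.999
grasp_force: 0.0
clock: 1.7
eef_pos: [466.2, 13.7, 262.1]
tcp_rot: [3.142, -0.0, 0.125]
contact_force: [0.4, 0.3, -0.4]
opening: 1.006
grasp_force: 0.0
clock: 2.0
eef_pos: [465.6, 11.3, 261.8]
tcp_rot: [3.141, 0.001, 0.125]
contact_force: [0.3, -0.4, 0.3]
opening: 0.998
grasp_force: 0.0
[465.63661591  11.09550746 261.91549858] [3.14135373e+00 3.42622229e-04 1.23811299e-01] [533.14942635  21.42091229 422.34152688] [ 2.86956453e+00 -3.25335067e-04 -1.44576782e+00] 291.75954095328024
```

View pics/w1.png

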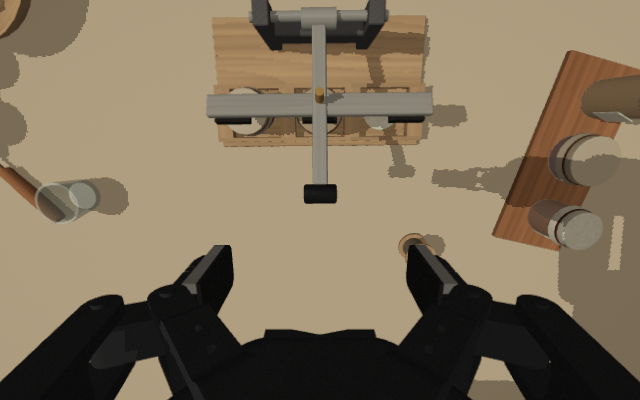

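Run:
```python
from h import *
np.set_printoptions(precision=1,suppress=True)
f=cams.grab_frame("wrist");g=cv2.cvtColor(f["image"],6)
m=(g[175:215,280:360]<45).astype(np.uint8)
n,l,st,c=cv2.connectedComponentsWithStats(m);i=1+np.argmax(st[1:,4]);print(st[i],c[i])
b=st[i];p=np.array([280+b[0]+b[2]/2-.5,175+b[1]+b[3]/2-.5])
print("grip",plane(f,[p],166), plane(f,[p+[-b[2]/2,0],p+[b[2]/2,0]],166))
print("bar ends",plane(f,[[207,104],[432,102]],133))
print("rack front corners",plane(f,[[220,147],[424,144]],10), "front25",plane(f,[[220,139],[422,137]],25))
print("hinge shaft", plane(f,[[274,17],[366,17]],107))
```

```text
[ 24   9  32  19 582] [39.6 18.4]
grip [[468.4  12.9 166. ]] [[466.6  27.3 166. ]
 [470.2  -1.5 166. ]]
bar ends [[533.1 128.2 133. ]
 [561.2 -82.7 133. ]]
rack front corners [[ 477.6  154.3   10. ]
 [ 517.1 -128.2   10. ]] front25 [[ 490.3  149.8   25. ]
 [ 526.4 -118.1   25. ]]
hinge shaft [[621.   75.9 107. ]
 [632.  -11.7 107. ]]
```

The wrist view shows the grip at (320,194), lined up with the tool's mid-plane and clear to descend on. The rays put it near (468,12.5,166), in agreement with triangulation.

```bash
python3 -m crank '[[0.002,-0.001,0.02,0,0,0,0],[0.002,-0.001,0.045,0,0,0,0.2],[0.002,-0.001,0.07,0,0,0,0.3],[0.002,-0.001,0.087,0,0,0,0.4],[0.002,-0.001,0.096,0,0,0,0.4]]' 40
python3 -m crank '[[0,0,0,0,0,0,0.4],[0,0,0,0,0,0,0.7],[0,0,0,0,0,0,0.9],[0,0,0,0,0,0,1],[0,0,0,0,0,0,1]]' 40
python3 -m crank '[[0,0,0,0,0,0,1],[0,0,0,0,0,0,1],[0,0,0,0,0,0,1]]' 40
```

```text
clock: 2.6
eef_pos: [466.9, 12.3, 164.6]
tcp_rot: [-3.141, 0.002, 0.123]
contact_force: [0.2, 0.3, -0.2]
opening: 0.597
grasp_force: 0.0
clock: 3.1
eef_pos: [468.2, 13.3, 166.6]
tcp_rot: [3.142, -0.001, 0.125]
contact_force: [0.9, 0.2, 0.5]
opening: -0.001
grasp_force: 0.0
clock: 3.4
eef_pos: [467.9, 13.3, 166.0]
tcp_rot: [3.142, -0.0, 0.125]
contact_force: [0.5, 0.3, 0.8]
opening: 0.001
grasp_force: 0.0
```

It closed on nothing, so I'll look.

Run:
```python
from h import *
f=cams.grab_frame("wrist");s=cams.grab_frame("side")["image"][100:250,220:420]
a=cv2.resize(f["image"],(480,300));b=cv2.resize(s,(400,300),interpolation=cv2.INTER_CUBIC)
cv2.imwrite("pics/w2.png",np.hstack([a,b])[:,:800,::-1])
print(proj(f,[[468,13,166],[630,32,100]])*.75, proj(cams.grab_frame("side"),[[468,13,166]])*2-[440,200])
```

```text
[[241.88188477 178.19247438]
 [243.19768762 -21.82870932]] [[239.75144082 116.72663501]]
```

View pics/w2.png

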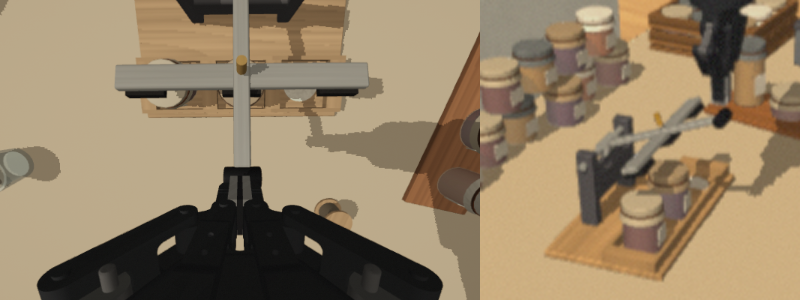

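The fingers sit at or just above the grip in the side view: tip about (718,100), grip about (721,117). I'll measure the offset.

Run:
```python
from h import *
f=cams.grab_frame("side");g=cv2.cvtColor(f["image"],6)
for v in range(136,172): print(v," ".join("%3d"%x for x in g[v,326:358]))
for z in (140,147,156,166,176,186):print(z,proj(f,[[468,13,z],[468,28,z]]).round(1).tolist())
print(r.sense()["qpos"])
```

```text
136 164 164 164 158 121  60  36  41  41  32  36  31  29  29  30  31  32  36  59  97 113  98 109 115 119 123 123 126 125 124 119 117
137 166 164 164 162 152 100  91  75  69  48  38  27  28  27  24  32  33  38  60 108 137 105 108 114 119 122 126 126 124 120 118 118
138 164 163 165 164 163 143 140 128 120  74  40  34  25  28  33  35  51  66  67 104 140 107 107 114 117 124 127 126 124 120 117 127
139 167 164 166 164 163 162 161 160 151 100  47  28  33  25  29  39  70  91  77 105 141 109 108 115 121 121 126 123 125 122 121 136
140 164 165 165 163 164 166 164 162 154 101  49  31  32  31  32  40  74  94  80 105 142 108 110 116 119 122 123 125 123 119 124 142
141 165 167 163 166 163 164 163 165 155 110  46  30  36  35  34  42  71  94  78 105 139 105 109 117 119 123 126 125 125 123 124 140
142 166 165 167 163 165 164 163 164 155 120  56  34  34  36  33  44  70  95  78 103 142 108 111 116 120 125 124 125 124 124 125 140
143 163 164 163 166 166 167 164 166 158 124  58  32  26  30  35  43  70  95  80 105 139 108 112 117 120 125 125 126 123 121 122 140
144 161 165 164 166 164 166 165 166 159 127 
[... 3266 characters left out ...]
4 164 165 166 164 164 165 163 168 165 165 165 163 166 166 166 164 164 166 165 165 163 166 164 165 163 167 164 163 166 166
170 166 165 164 165 163 164 164 167 164 166 164 165 165 165 165 163 167 166 165 166 166 166 164 163 163 168 163 164 163 163 165 164
171 165 164 164 166 164 165 164 165 163 165 164 164 165 166 163 163 163 165 165 165 166 165 164 165 165 166 167 166 166 165 163 166
140 [[339.9, 167.8], [337.1, 170.3]]
147 [[339.9, 165.3], [337.1, 167.7]]
156 [[339.9, 162.0], [337.0, 164.4]]
166 [[339.9, 158.4], [337.0, 160.7]]
176 [[339.9, 154.7], [337.0, 157.0]]
186 [[339.9, 150.9], [337.0, 153.2]]
[2.51468471e-02 1.63439661e-01 2.00521170e+00 3.83482236e-05
 9.73035742e-01 1.47112572e+00]
```

Run:
```python
from h import *
f=cams.grab_frame("wrist");g=cv2.cvtColor(f["image"],6)
s=r.sense();p=s["eef_pos"];print(p,f["position"])
Rm=R.from_euler("xyz",s["tcp_rot"]).as_matrix()
for dz in(-40,-21,0,19): print(dz,proj(f,[p+Rm@[a,b,dz] for a,b in((11,0),(0,0),(-11,0),(0,15))]).round(0).tolist())
for v in range(190,262,4): print(v," ".join("%3d"%x for x in g[v,284:360:3]))
t=cams.grab_frame("top");gt=cv2.cvtColor(t["image"],6)
print("top",proj(t,[p,p+[0,0,60]]).round(0).tolist())
```

```text
[467.83251415  13.25630335 165.94180437] [535.32892244  23.28943894 326.50359478]
-40 [[323.0, 250.0], [323.0, 272.0], [323.0, 293.0], [355.0, 272.0]]
-21 [[322.0, 234.0], [322.0, 254.0], [322.0, 272.0], [351.0, 254.0]]
0 [[322.0, 220.0], [322.0, 238.0], [322.0, 255.0], [347.0, 238.0]]
19 [[322.0, 210.0], [322.0, 226.0], [322.0, 242.0], [345.0, 226.0]]
190 164 164 164 164 164 164 164 164 164 137 149 148 145 146 150 146 124 164 164 164 164 164 164 164 164 164
194 164 164 164 164 164 164 164 164 164 138 149 148 145 147 151 146 125 164 164 164 164 164 164 164 164 164
198 164 164 164 164 164 164 164 164 164 137 149 148 145 147 150 147 126 164 164 163 164 164 164 164 164 164
202 163 164 164 164 164 163 164 164 164 137 149 148 145 147 151 147 127 164 164 164 164 164 164 164 164 164
206 164 164 164 163 163 164 164 164 163 136 149 148 146 147 151 146 129 164 164 164 163 164 164 164 164 164
210 164 164 163 164 164 163 164 164 164 135 149 149 147 147 151 146 130 164 164 164 164 164 164 163 164 164
214 164 164 164 164 164 164 163 164 164 150 148 150 146 147 151 147 131 164 163 164 164 164 164 1
[... 535 characters left out ...]
164 164 164 164
238 164 164 164 164 162  41  32  33  74  72  74  15  17  61  72  71  71  20  19  20  18  18 164 164 164 164
242 164 163 164 164 163  32  29  31  72  75  74  15  15  59  72  74  75  17  17  17  16  16 163 164 164 164
246 164 164 164 100  18  20  19  36  75  72  71  16  16  47  74  75  72  18  17  19  17  14 164 164 164 164
250 164 164 163  19  18  17  19  60  72  72  72  15  15  48  72  72  72  18  18  17  18  35 164 164 164 164
254 164 163 132  20  18  18  18  72  74  75  75  16  13  33  71  72  72  31  19  19  18  18 164 164 164 164
258 163 163  20  19  20  18  17  75  75  74  71  14  15  34  72  72  72  55  17  19  18  19 137 164 163 164
top [[352.0, 216.0], [353.0, 215.0]]
```

Numbers: the band at rows 222–232 in the wrist view is the grip. The shut fingertips start at row 233, which is about 21 mm short of the reported TCP instead of 19 mm beyond it. The side view agrees, with tips at z≈187. So the real grasp point sits about 40 mm behind the reported TCP. I'll open, go 40 mm lower and grip again.

```bash
python3 -m crank '[[0,0,0,0,0,0,0.4],[0,0,0,0,0,0,0.4],[0,0,0,0,0,0,0.4],[0,0,0,0,0,0,0.4],[0,0,0.005,0,0,0,0.4]]' 40
python3 -m crank '[[0,0,0.006,0,0,0,0.4],[0,0,0.014,0,0,0,0.4],[0,0,0.022,0,0,0,0.4],[0,0,0.030,0,0,0,0.4],[0,0,0.035,0,0,0,0.4]]'
python3 -m crank '[[0,0,0,0,0,0,0.7],[0,0,0,0,0,0,0.9],[0,0,0,0,0,0,0.9],[0,0,0,0,0,0,0.9],[0,0,0,0,0,0,0.9]]' 40
```

```text
clock: 4.2
eef_pos: [468.3, 13.3, 161.3]
tcp_rot: [3.141, -0.001, 0.125]
contact_force: [0.5, -0.5, -0.4]
opening: 0.603
grasp_force: 0.0
clock: 4.7
eef_pos: [467.4, 13.3, 124.9]
tcp_rot: [-3.141, 0.001, 0.125]
contact_force: [1.0, -0.7, 0.8]
opening: 0.598
grasp_force: 0.0
clock: 5.2
eef_pos: [467.6, 11.3, 125.8]
tcp_rot: [3.138, 0.001, 0.126]
contact_force: [0.5, -14.0, -5.3]
opening: 0.345
grasp_force: 42.9
```

```bash
python3 -m crank '[[0.008,0.002,-0.0167,0,0,0,0.9],[0.0172,0.002,-0.0317,0,0,0,0.9],[0.0279,0.002,-0.0457,0,0,0,0.9],[0.0399,0.002,-0.0586,0,0,0,0.9],[0.0531,0.002,-0.0702,0,0,0,0.9]]' 40
python3 -m crank '[[0.0143,0,-0.0102,0,0,0,0.9],[0.0296,0,-0.019,0,0,0,0.9],[0.0456,0,-0.0261,0,0,0,0.9],[0.0623,0,-0.0317,0,0,0,0.9],[0.0795,0,-0.0355,0,0,0,0.9]]'
python3 - <<'E'
from h import *
s=r.sense();print(s["eef_pos"],s["opening"],s["contact_force"])
f=cams.grab_frame("side");cv2.imwrite("pics/s2.png",cv2.resize(f["image"][60:260,220:470],None,fx=3,fy=3,interpolation=2)[:,:,::-1])
E
```

```text
clock: 5.7
eef_pos: [516.7, 17.8, 194.9]
tcp_rot: [-3.141, 0.009, 0.125]
contact_force: [-8.0, 0.1, -8.4]
opening: 0.342
grasp_force: 40.0
clock: 6.2
eef_pos: [596.9, 28.5, 231.7]
tcp_rot: [-3.14, 0.007, 0.125]
contact_force: [-10.9, 3.7, 2.9]
opening: 0.341
grasp_force: 39.2
[596.94595984  28.48206557 231.68763006] 0.34061335090654177 [-10.85768816   3.65012662   2.89856159]
```

View pics/s2.png

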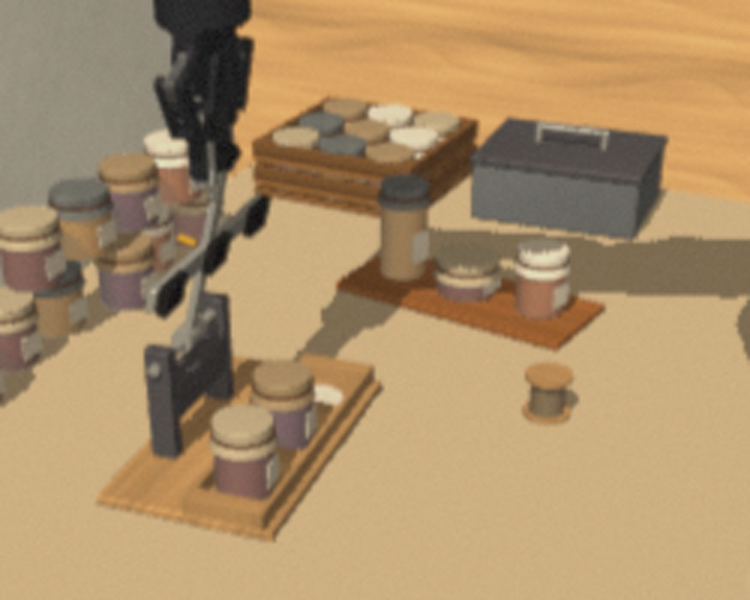

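The side view shows the lever nearly upright, held by the fingers, with both rack jars still in place and cell1 empty. Next: finish the swing, let go, rise, travel to above the spare, and half-turn the tool so the wrist camera faces away from the raised presser.

```bash
python3 -m crank '[[0.0175,0,-0.0022,0,0,0,0.9],[0.035,0,-0.0025,0,0,0,0.9],[0.0456,0,-0.0019,0,0,0,0.9],[0.0456,0,-0.0019,0,0,0,0.9],[0.0456,0,-0.0019,0,0,0,0.9]]'
python3 -m crank '[[0,0,0,0,0,0,0.4],[0,0,0,0,0,0,0.4],[0,0,0,0,0,0,0.4],[0,0,-0.03,0,0,0,0.4],[0,0,-0.06,0,0,0,0.4]]'
python3 -m crank '[[-0.025,0.034,0,0,0,0,0.2],[-0.05,0.067,0,0,0,0,0],[-0.075,0.101,0,0,0,0,0],[-0.1,0.135,0,0,0,0,0],[-0.125,0.168,0,0,0,0,0]]'
python3 -m crank '[[-0.025,0.034,0.01,0,0,0,0],[-0.05,0.067,0.02,0,0,0,0],[-0.075,0.101,0.03,0,0,0,0],[-0.1,0.135,0.04,0,0,0,0],[-0.125,0.168,0.05,0,0,0,0]]'
python3 -m crank '[[0,0,0,0,0,-0.1257,0],[0,0,0,0,0,-0.2513,0],[0,0,0,0,0,-0.377,0],[0,0,0,0,0,-0.5027,0],[0,0,0,0,0,-0.6283,0]]' |head -3
python3 -m crank '[[0,0,0,0,0,-0.1257,0],[0,0,0,0,0,-0.2513,0],[0,0,0,0,0,-0.377,0],[0,0,0,0,0,-0.5027,0],[0,0,0,0,0,-0.6283,0]]' |head -3
python3 -m crank '[[0,0,0,0,0,-0.1257,0],[0,0,0,0,0,-0.2513,0],[0,0,0,0,0,-0.377,0],[0,0,0,0,0,-0.5027,0],[0,0,0,0,0,-0.6283,0]]' |head -3
python3 -m crank '[[0,0,0,0,0,-0.1257,0],[0,0,0,0,0,-0.2513,0],[0,0,0,0,0,-0.377,0],[0,0,0,0,0,-0.5027,0],[0,0,0,0,0,-0.6283,0]]' |head -3
python3 -m crank '[[0,0,0,0,0,-0.1257,0],[0,0,0,0,0,-0.2513,0],[0,0,0,0,0,-0.377,0],[0,0,0,0,0,-0.5027,0],[0,0,0,0,0,-0.6283,0]]'
python3 - <<'E'
from h import *
np.set_printoptions(precision=1,suppress=True)
s=r.sense();print(s["eef_pos"],s["tcp_rot"],s["qpos"])
f=cams.grab_frame("wrist");cv2.imwrite("pics/w3.png",f["image"][:,:,::-1]);print(f["position"])
print("pred lid",proj(f,[[437,-330,80]]))
E
```

```text
clock: 6.75
eef_pos: [645.7, 35.0, 234.3]
tcp_rot: [-3.139, -0.002, 0.125]
contact_force: [1.3, 6.0, 0.6]
opening: 0.335
grasp_force: 39.3
clock: 7.25
eef_pos: [644.2, 33.2, 293.4]
tcp_rot: [3.142, 0.002, 0.125]
contact_force: [0.5, -0.3, -0.0]
opening: 0.596
grasp_force: 0.0
clock: 7.75
eef_pos: [540.7, -150.3, 293.7]
tcp_rot: [3.141, -0.0, 0.125]
contact_force: [0.2, 0.3, -0.3]
opening: 0.998
grasp_force: 0.0
clock: 8.25
eef_pos: [437.5, -332.7, 243.5]
tcp_rot: [3.141, -0.0, 0.125]
contact_force: [0.1, 0.4, -0.1]
opening: 0.998
grasp_force: 0.0
clock: 8.75
eef_pos: [438.5, -331.3, 243.7]
tcp_rot: [3.141, 0.0, 0.758]
clock: 9.25
eef_pos: [438.5, -331.2, 243.7]
tcp_rot: [-3.142, 0.0, 1.386]
clock: 9.75
eef_pos: [438.5, -331.2, 243.7]
tcp_rot: [-3.141, 0.0, 2.015]
clock: 10.25
eef_pos: [438.5, -331.2, 243.6]
tcp_rot: [-3.141, -0.0, 2.643]
clock: 10.75
eef_pos: [438.5, -331.2, 243.7]
tcp_rot: [-3.141, -0.0, -3.012]
contact_force: [-0.5, 0.2, -0.3]
opening: 1.0
grasp_force: 0.0
[ 438.5 -331.2  243.7] [-3.1 -0.  -3. ] [-0.6  0.2  1.8 -0.   1.2 -2.3]
[ 372.  -338.3  404.2]
pred lid [[319.3 179.3]]
```

View pics/w3.png

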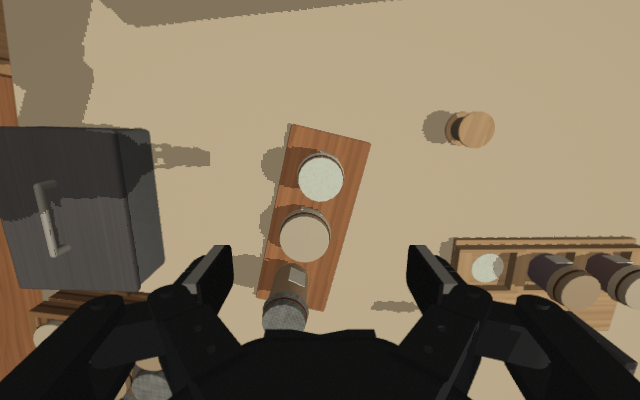

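Wrist view: spare's white lid at (320,178), squat jar (305,237), tall jar (287,312), and the empty pocket's pale floor disc at (487,267). I'll measure the lid and the disc.

Run:
```python
from h import *
np.set_printoptions(precision=1,suppress=True)
f=cams.grab_frame("wrist");im=f["image"].astype(int)
m=((im[:,:,1]>=im[:,:,0]-6)&(im[:,:,1]>150)).astype(np.uint8)
n,l,st,c=cv2.connectedComponentsWithStats(m)
for i in range(1,n):
    if st[i,4]>150: print(st[i],c[i],plane(f,[c[i]],80),plane(f,[c[i]],10))
g=cv2.cvtColor(f["image"],6)
print("pocket corners floor", plane(f,[[462,252],[514,252],[462,289],[514,289]],25))
```

```text
[ 299  158   44   43 1498] [320.4 179. ] [[ 436.4 -328.8   80. ]] [[ 450.3 -326.6   10. ]]
[471 255  27  28 549] [483.4 268.9] [[ 521.  -113.1   80. ]] [[553.1 -64.3  10. ]]
pocket corners floor [[ 524.4 -112.9   25. ]
 [ 514.4  -38.9   25. ]
 [ 582.5  -96.9   25. ]
 [ 572.3  -19.9   25. ]]
```

```bash
python3 -m crank '[[0.0017,0.002,0.035,0,0,0,0],[0.0017,0.002,0.07,0,0,0,0],[0.0017,0.002,0.105,0,0,0,0],[0.0017,0.002,0.14,0,0,0,0],[0.0017,0.002,0.17,0,0,0,0]]'
python3 -m crank '[[0,0,0.02,0,0,0,0],[0,0,0.035,0,0,0,0],[0,0,0.05,0,0,0,0],[0,0,0.058,0,0,0,0],[0,0,0.058,0,0,0,0]]'
python3 -m crank '[[0,0,0,0,0,0,0.2],[0,0,0,0,0,0,0.4],[0,0,0,0,0,0,0.6],[0,0,0,0,0,0,0.6],[0,0,0,0,0,0,0.6]]' 30
python3 -m crank '[[0,0,0,0,0,0,0.6],[0,0,0,0,0,0,0.6]]' 30
```

```text
clock: 11.35
eef_pos: [436.3, -329.1, 72.0]
tcp_rot: [3.141, -0.0, -3.021]
contact_force: [0.3, 0.1, 0.4]
opening: 0.999
grasp_force: 0.0
clock: 11.85
eef_pos: [436.2, -328.9, 14.7]
tcp_rot: [3.14, -0.001, -3.019]
contact_force: [-0.9, -0.4, -0.3]
opening: 1.002
grasp_force: 0.0
clock: 12.35
eef_pos: [437.3, -329.8, 16.5]
tcp_rot: [-3.14, 0.001, -3.017]
contact_force: [-0.5, 0.3, 7.9]
opening: 0.6
grasp_force: 31.0
clock: 12.55
eef_pos: [437.3, -329.8, 16.5]
tcp_rot: [-3.14, 0.001, -3.017]
contact_force: [-1.5, 1.3, 6.2]
opening: 0.602
grasp_force: 31.0
```

```bash
python3 -m crank '[[0,0,-0.008,0,0,0,0.6],[0,0,-0.024,0,0,0,0.6],[0,0,-0.044,0,0,0,0.6],[0,0,-0.064,0,0,0,0.6],[0,0,-0.08,0,0,0,0.6]]' 40
python3 -m crank '[[-0.01,0.017,0,0,0,0,0.6],[-0.025,0.042,0,0,0,0,0.6],[-0.043,0.072,0,0,0,0,0.6],[-0.061,0.103,0,0,0,0,0.6],[-0.078,0.132,0,0,0,0,0.6]]'
python3 -m crank '[[-0.018,0.03,0,0,0,0,0.6],[-0.036,0.06,0,0,0,0,0.6],[-0.053,0.09,0,0,0,0,0.6],[-0.065,0.109,0,0,0,0,0.6],[-0.07,0.117,0,0,0,0,0.6]]'
python3 -m crank '[[0,0,0,0,0,0,0.6],[0,0,0,0,0,0,0.6],[0,0,0,0,0,0,0.6]]'
python3 - <<'E'
from h import *
np.set_printoptions(precision=1,suppress=True)
s=r.sense();print(s["eef_pos"],s["opening"])
f=cams.grab_frame("wrist");t=cams.grab_frame("side")
a=cv2.resize(f["image"],(480,300));b=cv2.resize(t["image"][80:230,250:410],(320,300),interpolation=2)
cv2.imwrite("pics/w4.png",np.hstack([a,b])[:,:,::-1])
print(proj(f,[[552.5,-64,10],[552.5,-64,160]])*.75)
E
```

```text
clock: 13.05
eef_pos: [436.8, -329.3, 97.1]
tcp_rot: [-3.141, 0.0, -3.017]
contact_force: [-0.3, 0.6, -1.1]
opening: 0.596
grasp_force: 42.0
clock: 13.55
eef_pos: [498.0, -187.2, 96.1]
tcp_rot: [3.142, 0.0, -3.017]
contact_force: [-0.0, -0.2, -2.0]
opening: 0.598
grasp_force: 42.0
clock: 14.05
eef_pos: [553.3, -62.0, 96.0]
tcp_rot: [3.141, 0.001, -3.015]
contact_force: [-0.1, -0.8, -1.7]
opening: 0.602
grasp_force: 42.1
clock: 14.35
eef_pos: [552.1, -64.8, 95.6]
tcp_rot: [-3.141, -0.0, -3.018]
contact_force: [-0.7, 1.4, -2.0]
opening: 0.601
grasp_force: 42.1
[552.1 -64.8  95.6] 0.6009984895411571
[[238.9 149.4]
 [237.9 227.5]]
```

View pics/w4.png

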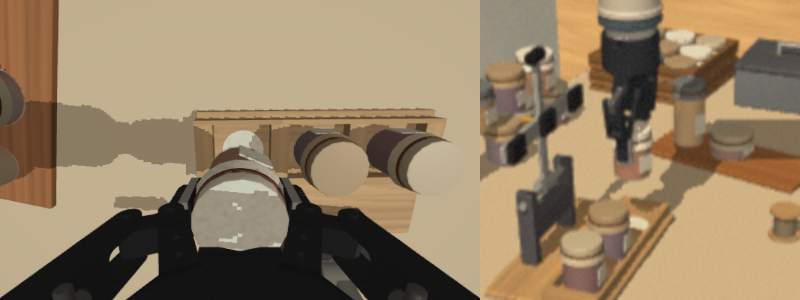

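The picture shows the jar held upright over the empty pocket, in line with the floor disc at (242,140). The lever stands clear behind. Lowering.

```bash
python3 -m crank '[[0,0,0.015,0,0,0,0.6],[0,0,0.035,0,0,0,0.6],[0,0,0.052,0,0,0,0.6],[0,0,0.06,0,0,0,0.6],[0,0,0.065,0,0,0,0.6]]'
python3 -m crank '[[0,0,0.003,0,0,0,0.6],[0,0,0.006,0,0,0,0.6],[0,0,0.009,0,0,0,0.6],[0,0,0.012,0,0,0,0.6],[0,0,0.014,0,0,0,0.6]]'
python3 -m crank '[[0,0,0.001,0,0,0,0.6],[0,0,0.001,0,0,0,0.6]]'
```

```text
clock: 14.95
eef_pos: [552.2, -64.2, 30.0]
tcp_rot: [3.141, -0.001, -3.018]
contact_force: [0.5, -0.1, -1.6]
opening: 0.602
grasp_force: 42.1
clock: 15.45
eef_pos: [552.7, -63.8, 16.6]
tcp_rot: [-3.142, 0.0, -3.017]
contact_force: [-4.6, 0.6, 26.0]
opening: 0.598
grasp_force: 44.5
clock: 15.65
eef_pos: [552.8, -63.7, 16.6]
tcp_rot: [-3.142, 0.0, -3.017]
contact_force: [-3.8, 1.1, 11.4]
opening: 0.598
grasp_force: 43.4
```

```bash
python3 -m crank '[[0,0,0,0,0,0,0.35],[0,0,0,0,0,0,0.25],[0,0,0,0,0,0,0.22],[0,0,0,0,0,0,0.22],[0,0,0,0,0,0,0.22]]'
python3 -m crank '[[0,0,-0.01,0,0,0,0.22],[0,0,-0.03,0,0,0,0.22],[0,0,-0.065,0,0,0,0.22],[0,0,-0.1,0,0,0,0.22],[0,0,-0.13,0,0,0,0.22]]'
python3 -m crank '[[0.03,0,-0.03,0,0,0,0.4],[0.06,0,-0.06,0,0,0,0.4],[0.08,0,-0.09,0,0,0,0.4],[0.1,0,-0.12,0,0,0,0.4],[0.1,0,-0.13,0,0,0,0.4]]'
python3 - <<'E'
from h import *
np.set_printoptions(precision=1,suppress=True)
T=cams.grab_frame("top");S=cams.grab_frame("side")
s=r.sense();print(s["eef_pos"],s["opening"])
b=cv2.resize(S["image"][70:230,220:380],(600,600),interpolation=2)
cv2.imwrite("pics/s5.png",b[:,:,::-1])
im=T["image"].astype(int);m=((im[:,:,1]>=im[:,:,0]-4)&(im[:,:,1]>150)).astype(np.uint8);m[:170]=0;m[220:]=0;m[:,:300]=0;m[:,395:]=0
n,l,st,c=cv2.connectedComponentsWithStats(m)
for i in range(1,n):
    if st[i,4]>20: print(st[i],c[i],plane(T,[c[i]],80))
print(proj(T,[[552.5,-64,80],[541.5,20.5,80],[531,105,80]]))
E
```

```text
clock: 16.15
eef_pos: [552.6, -63.8, 15.5]
tcp_rot: [3.142, -0.0, -3.017]
contact_force: [0.3, -0.0, 0.9]
opening: 0.781
grasp_force: 0.0
clock: 16.65
eef_pos: [552.9, -63.8, 148.1]
tcp_rot: [-3.141, 0.001, -3.017]
contact_force: [0.7, -0.8, -0.6]
opening: 0.779
grasp_force: 0.0
clock: 17.15
eef_pos: [452.6, -76.6, 279.1]
tcp_rot: [-3.14, 0.004, -3.017]
contact_force: [1.4, -0.4, 0.6]
opening: 0.601
grasp_force: 0.0
[454.5 -76.4 277.6] 0.5971915239176299
[367 183  16  16 175] [374.2 189.8] [[552.  -59.6  80. ]]
[[375.6 189.6]
 [348.  193.7]
 [320.3 197.7]]
```

View pics/s5.png

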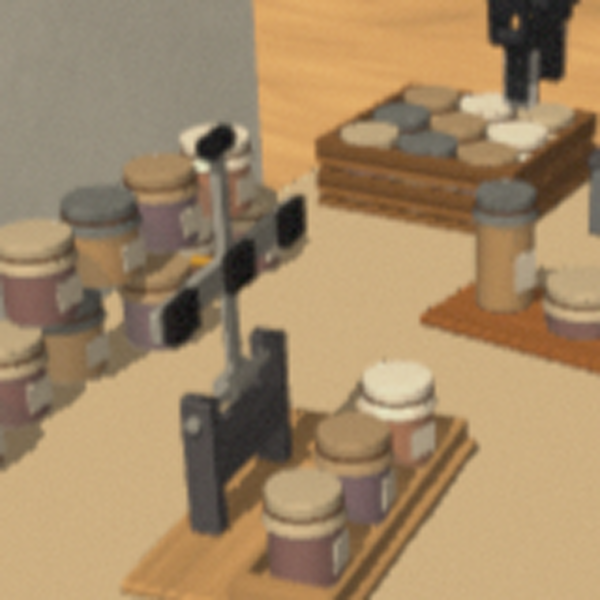

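The side view shows all three jars upright in their pockets, the white spare in cell1, and the lever upright at (215,140). Next I'll regrip the grip from above and swing it down most of the way.

```bash
python3 -m crank '[[-0.02,0.009,-0.02,0,0,0,0.4],[-0.06,0.026,-0.02,0,0,0,0.4],[-0.1,0.043,-0.02,0,0,0,0.4],[-0.14,0.06,-0.02,0,0,0,0.4],[-0.17,0.073,-0.02,0,0,0,0.4]]'
python3 -m crank '[[-0.02,0.009,0,0,0,0,0.4],[-0.033,0.013,0,0,0,0,0.4],[-0.033,0.013,0,0,0,0,0.4],[-0.033,0.013,0,0,0,0,0.4]]'
```

```text
clock: 17.75
eef_pos: [615.2, 19.1, 293.1]
tcp_rot: [3.141, -0.002, -3.016]
contact_force: [-0.4, 0.6, -0.1]
opening: 0.597
grasp_force: 0.0
clock: 18.15
eef_pos: [643.5, 34.0, 294.5]
tcp_rot: [-3.141, -0.002, -3.017]
contact_force: [-0.3, -0.2, 0.2]
opening: 0.599
grasp_force: 0.0
```

```bash
python3 -m crank '[[-0.001,0,0.015,0,0,0,0.4],[-0.001,0,0.035,0,0,0,0.4],[-0.001,0,0.05,0,0,0,0.4],[-0.001,0,0.058,0,0,0,0.4],[-0.001,0,0.061,0,0,0,0.4]]'
python3 -m crank '[[0,0,0,0,0,0,0.7],[0,0,0,0,0,0,0.9],[0,0,0,0,0,0,0.9],[0,0,0,0,0,0,0.9],[0,0,0,0,0,0,0.9]]' 40
```

```text
clock: 18.65
eef_pos: [644.4, 34.2, 233.4]
tcp_rot: [3.141, -0.002, -3.017]
contact_force: [0.1, 0.5, 0.3]
opening: 0.602
grasp_force: 0.0
clock: 19.15
eef_pos: [645.3, 35.0, 235.2]
tcp_rot: [3.141, 0.001, -3.017]
contact_force: [-1.6, 4.0, 2.9]
opening: 0.338
grasp_force: 39.8
```

```bash
python3 -m crank '[[0.0106,0.001,-0.0006,0,0,0,0.9],[0.0281,0.001,-0.0003,0,0,0,0.9],[0.0456,0.001,0.0019,0,0,0,0.9],[0.0628,0.001,0.0057,0,0,0,0.9],[0.0795,0.001,0.0113,0,0,0,0.9]]'
python3 -m crank '[[0.016,0,0.0071,0,0,0,0.9],[0.0313,0,0.0159,0,0,0,0.9],[0.0456,0,0.0261,0,0,0,0.9],[0.0588,0,0.0377,0,0,0,0.9],[0.0708,0,0.0506,0,0,0,0.9]]'
python3 -m crank '[[0.0107,0,0.014,0,0,0,0.9],[0.0199,0,0.029,0,0,0,0.9],[0.0275,0,0.0449,0,0,0,0.9],[0.0335,0,0.0614,0,0,0,0.9],[0.0359,0,0.0699,0,0,0,0.9]]'
python3 -m crank '[[0,0,0,0,0,0,0.9],[0,0,0,0,0,0,0.9]]'
```

```text
clock: 19.65
eef_pos: [569.0, 24.8, 224.6]
tcp_rot: [-3.139, 0.008, -3.017]
contact_force: [10.3, -0.7, -2.4]
opening: 0.338
grasp_force: 51.0
clock: 20.15
eef_pos: [498.3, 15.3, 174.5]
tcp_rot: [-3.138, 0.007, -3.016]
contact_force: [4.4, -6.3, 7.8]
opening: 0.339
grasp_force: 59.9
clock: 20.65
eef_pos: [461.5, 10.4, 103.0]
tcp_rot: [-3.138, 0.003, -3.015]
contact_force: [0.4, -10.2, 8.0]
opening: 0.339
grasp_force: 62.9
clock: 20.85
eef_pos: [461.3, 10.4, 102.7]
tcp_rot: [-3.138, 0.002, -3.015]
contact_force: [2.7, -10.5, -7.0]
opening: 0.333
grasp_force: 61.1
```

```bash
python3 -m crank '[[0,0,0,0,0,0,0.4],[0,0,0,0,0,0,0.4],[0,0,0,0,0,0,0.4],[0,-0.001,-0.025,0,0,0,0.4],[0,-0.001,-0.05,0,0,0,0.4]]'
python3 -m crank '[[0,0,0,0,0,0,1],[0,0,0,0,0,0,1],[0,0,0,0,0,0,1],[0,0,0,0,0,0,1],[0,0,0,0,0,0,1]]'
python3 -m crank '[[0,0,0.004,0,0,0,1],[0,0,0.008,0,0,0,1],[0,0,0.012,0,0,0,1],[0,0,0.016,0,0,0,1],[0,0,0.018,0,0,0,1]]'
python3 - <<'E'
from h import *
np.set_printoptions(precision=1,suppress=True)
f=cams.grab_frame("side");g=cv2.cvtColor(f["image"],6)
for z in(142,152):print(z,proj(f,[[461,10.4,z]]).round(1).tolist())
for v in range(148,178): print(v," ".join("%3d"%x for x in g[v,328:352]))
E
```

```text
clock: 21.35
eef_pos: [459.8, 11.3, 153.0]
tcp_rot: [3.141, -0.002, -3.017]
contact_force: [0.3, 0.0, -0.3]
opening: 0.601
grasp_force: 0.0
clock: 21.85
eef_pos: [459.9, 11.3, 152.1]
tcp_rot: [3.141, -0.001, -3.017]
contact_force: [-0.0, 0.5, -0.3]
opening: 0.001
grasp_force: 0.0
clock: 22.35
eef_pos: [460.1, 11.3, 134.2]
tcp_rot: [3.142, -0.001, -3.017]
contact_force: [-0.1, -0.5, 0.0]
opening: -0.003
grasp_force: 0.0
142 [[342.9, 167.3]]
152 [[342.9, 163.6]]
148 163 166 165 166 160 122  57  27  32  27  34  37  34  34  23  28  28  28  30  40  63  92 117 121
149 164 164 165 163 163 147  84  46  35  32  36  35  34  31  26  28  31  36  35  48  81 115 123 125
150 164 163 164 166 164 157 129 104  68  56  54  28  25  32  28  28  35  40  47  51  81 114 120 124
151 164 163 165 165 163 160 140 131  92  76  78  44  34  29  30  28  40  58  78  69  78 114 120 122
152 162 160 161 161 161 143 106  99  86  85  88  53  36  26  27  29  42  71  94  76  76 103 110 111
153 150 148 148 143 139 117  88  87  85  84  89  53  33  31  34  29  45  71  94  76  74  90  94  88
154 137 137 127 110 100  92  87  89
[... 1664 characters left out ...]

171 135 154 159 159 171 164 145 136 145 146 139  80  38  29  37  29  32  59 107 155 165 163 165 162
172 137 177 181 186 195 179 146 130 161 163 158 125  67  39  34  37  48  90 139 162 163 165 165 165
173 174 202 201 190 184 152 123 109 160 163 164 156 117  90  66  73  87 133 161 165 164 163 167 164
174 197 200 195 171 161 138 109 103 157 165 164 164 157 139 122 127 136 159 163 163 164 164 165 163
175 187 184 178 164 143 118  91 104 149 163 165 166 163 162 162 161 163 165 164 165 162 165 165 166
176 171 164 153 136 113  97 111 124 142 161 161 165 165 165 164 166 164 165 166 166 165 165 166 166
177 131 127 123 109 124 120 141 139 146 161 164 163 164 164 162 165 164 165 165 166 167 165 167 165
```

The tip is just above the grip (row 163 against 164), as expected. Pressing down slowly.

```bash
for i in 1 2; do :; done
python3 -m crank '[[0.0005,0,0.002,0,0,0,1],[0.001,0,0.004,0,0,0,1],[0.0015,0,0.006,0,0,0,1],[0.002,0,0.008,0,0,0,1],[0.002,0,0.010,0,0,0,1]]' | egrep 'clock|eef|contact'
python3 -m crank '[[0.0005,0,0.002,0,0,0,1],[0.001,0,0.004,0,0,0,1],[0.0015,0,0.006,0,0,0,1],[0.002,0,0.008,0,0,0,1],[0.002,0,0.010,0,0,0,1]]' | egrep 'clock|eef|contact'
python3 -m crank '[[0.0003,0,0.0015,0,0,0,1],[0.0006,0,0.003,0,0,0,1],[0.001,0,0.0045,0,0,0,1],[0.001,0,0.006,0,0,0,1],[0.001,0,0.0075,0,0,0,1]]' | egrep 'clock|eef|contact'
```

```text
clock: 22.9
eef_pos: [458.0, 11.0, 124.8]
contact_force: [-4.3, -0.5, 5.1]
clock: 23.4
eef_pos: [456.1, 10.8, 114.6]
contact_force: [-3.7, -1.1, 4.0]
clock: 23.9
eef_pos: [455.5, 10.7, 107.2]
contact_force: [-3.4, -0.4, 4.4]
```

```bash
cat > ok.py <<'E'
from rig import r
import sys
s=r.sense();print(round(s["clock"],2),s["eef_pos"].round(1),s["contact_force"].round(1));sys.exit(s["contact_force"][2]>8)
E
python3 -m crank '[[0.0002,0,0.001,0,0,0,1],[0.0003,0,0.002,0,0,0,1],[0.0003,0,0.003,0,0,0,1],[0.0004,0,0.004,0,0,0,1],[0.0004,0,0.0048,0,0,0,1]]' >/dev/null && python3 ok.py &&
python3 -m crank '[[0,0,0.0006,0,0,0,1],[0,0,0.0012,0,0,0,1]]' >/dev/null && python3 ok.py &&
python3 -m crank '[[0,0,0.0006,0,0,0,1],[0,0,0.0012,0,0,0,1]]' >/dev/null && python3 ok.py &&
python3 -m crank '[[0,0,0.0006,0,0,0,1],[0,0,0.0012,0,0,0,1]]' >/dev/null && python3 ok.py &&
python3 -m crank '[[0,0,0.0006,0,0,0,1],[0,0,0.0012,0,0,0,1]]' >/dev/null && python3 ok.py &&
python3 -m crank '[[0,0,0.0006,0,0,0,1],[0,0,0.0012,0,0,0,1]]' >/dev/null && python3 ok.py &&
python3 -m crank '[[0,0,0.0006,0,0,0,1],[0,0,0.0012,0,0,0,1]]' >/dev/null && python3 ok.py &&
python3 -m crank '[[0,0,0.0006,0,0,0,1],[0,0,0.0012,0,0,0,1]]' >/dev/null && python3 ok.py &&
python3 -m crank '[[0,0,0.0006,0,0,0,1],[0,0,0.0012,0,0,0,1]]' >/dev/null && python3 ok.py &&
python3 -m crank '[[0,0,0.0006,0,0,0,1],[0,0,0.0012,0,0,0,1]]' >/dev/null && python3 ok.py
```

```text
24.4 [455.   10.6 102.4] [-3.  -0.3  4.2]False
```

```bash
sed -i 's/sys.exit(\(.*\))$/sys.exit(int(\1))/' ok.py
python3 -m crank '[[0,0,0.0006,0,0,0,1],[0,0,0.0012,0,0,0,1]]' >/dev/null && python3 ok.py &&
python3 -m crank '[[0,0,0.0006,0,0,0,1],[0,0,0.0012,0,0,0,1]]' >/dev/null && python3 ok.py &&
python3 -m crank '[[0,0,0.0006,0,0,0,1],[0,0,0.0012,0,0,0,1]]' >/dev/null && python3 ok.py &&
python3 -m crank '[[0,0,0.0006,0,0,0,1],[0,0,0.0012,0,0,0,1]]' >/dev/null && python3 ok.py &&
python3 -m crank '[[0,0,0.0006,0,0,0,1],[0,0,0.0012,0,0,0,1]]' >/dev/null && python3 ok.py &&
python3 -m crank '[[0,0,0.0006,0,0,0,1],[0,0,0.0012,0,0,0,1]]' >/dev/null && python3 ok.py &&
python3 -m crank '[[0,0,0.0006,0,0,0,1],[0,0,0.0012,0,0,0,1]]' >/dev/null && python3 ok.py &&
python3 -m crank '[[0,0,0.0006,0,0,0,1],[0,0,0.0012,0,0,0,1]]' >/dev/null && python3 ok.py &&
python3 -m crank '[[0,0,0.0006,0,0,0,1],[0,0,0.0012,0,0,0,1]]' >/dev/null && python3 ok.py &&
python3 -m crank '[[0,0,0.0006,0,0,0,1],[0,0,0.0012,0,0,0,1]]' >/dev/null && python3 ok.py &&
python3 -m crank '[[0,0,0.0006,0,0,0,1],[0,0,0.0012,0,0,0,1]]' >/dev/null && python3 ok.py &&
python3 -m crank '[[0,0,0.0006,0,0,0,1],[0,0,0.0012,0,0,0,1]]' >/dev/null && python3 ok.py
```

```text
24.6 [455.   10.6 101.2] [-3.3 -0.3  3.3]
24.8 [455.   10.7 100.1] [-3.1 -1.4  4. ]
25.0 [455.   10.6  98.8] [-2.6  0.7  3.6]
25.2 [455.1  10.7  97.7] [-3.9  1.2  4. ]
25.4 [455.   10.6  96.4] [-3.5 -0.9  3.6]
25.6 [455.   10.6  95.2] [-4.  -0.9  4.9]
25.8 [455.   10.6  94. ] [-3.1  0.3  4.9]
26.0 [455.   10.6  92.8] [-2.3 -0.9  4.3]
26.2 [455.   10.6  91.6] [-2.7 -1.   3.5]
26.4 [455.   10.6  90.4] [-3.2  0.1  4.2]
26.6 [455.1  10.7  89.3] [-2.9 -0.2  4.8]
26.8 [455.   10.6  88. ] [-3.1 -0.3  4.5]
```

```bash
python3 -m crank '[[0.001,0,0.0006,0,0,0,1],[0.002,0,0.0012,0,0,0,1]]' >/dev/null && python3 ok.py &&
python3 -m crank '[[0,0,0.0006,0,0,0,1],[0,0,0.0012,0,0,0,1]]' >/dev/null && python3 ok.py &&
python3 -m crank '[[0,0,0.0006,0,0,0,1],[0,0,0.0012,0,0,0,1]]' >/dev/null && python3 ok.py &&
python3 -m crank '[[0,0,0.0006,0,0,0,1],[0,0,0.0012,0,0,0,1]]' >/dev/null && python3 ok.py &&
python3 -m crank '[[0,0,0.0006,0,0,0,1],[0,0,0.0012,0,0,0,1]]' >/dev/null && python3 ok.py &&
python3 -m crank '[[0,0,0.0006,0,0,0,1],[0,0,0.0012,0,0,0,1]]' >/dev/null && python3 ok.py &&
python3 -m crank '[[0,0,0.0006,0,0,0,1],[0,0,0.0012,0,0,0,1]]' >/dev/null && python3 ok.py &&
python3 -m crank '[[0,0,0.0006,0,0,0,1],[0,0,0.0012,0,0,0,1]]' >/dev/null && python3 ok.py &&
python3 -m crank '[[0,0,0.0006,0,0,0,1],[0,0,0.0012,0,0,0,1]]' >/dev/null && python3 ok.py
python3 - <<'E'
from h import *
f=cams.grab_frame("side");g=cv2.cvtColor(f["image"],6)
print(proj(f,[[455,11,100]]).round(1).tolist())
for v in range(166,196,2): print(v," ".join("%3d"%x for x in g[v,328:360]))
E
```

```text
27.0 [454.7  10.5  87.3] [3.1 0.8 3.9]
27.2 [454.2  10.4  86.1] [2.7 0.7 4. ]
27.4 [453.4  10.4  84.6] [ 3.  -0.3  3.3]
27.6 [453.2  10.4  83.3] [3.5 0.4 4.8]
27.8 [453.1  10.4  82.1] [ 2.6 -0.4  4.6]
28.0 [453.   10.4  80.8] [ 2.9 -1.   3.1]
28.2 [453.1  10.4  79.8] [ 1.4 -0.8 10.6]
[[344.8, 182.8]]
166 136 107  73  50  80 142 149  83  39  32  27  35  32  30  30  26  24  30  24  39  39  29  27  42  84 156 165 167 166 165 165 166
168  84  51  33  46  95 164 176 152  84  36  28  28  37  33  29  30  30  30  23  35  36  34  47  84 132 163 163 165 165 167 166 165
170  39  42  85 153 197 202 194 161 151  86  49  51  44  40  38  31  31  28  24  33  31  44  73 129 161 165 163 166 165 165 165 166
172  70 118 190 204 200 185 150 128 162 164 158 162 153 107  47  36  28  32  34  44  73  82  86 129 161 164 163 167 165 168 168 165
174 197 199 196 172 158 137 107  97 158 163 166 166 159 118  55  36  29  30  36  50  85  90  86 127 164 165 165 166 167 164 163 165
176 171 165 153 137 114 100 111 124 141 161 166 164 157 116  54  38  29  37  28  52  86  93  81 130 161 167 166 164 166 163 167 166
178 14
[... 481 characters left out ...]
 122 163 166 165 164 166 166 161 141 109
186 109 125 147 148 147 138 136 127 117 126 126 133 123  68  35  31  34  27  33  30  57 111 158 166 166 166 167 163 141 113 102 103
188 108 129 149 149 148 148 145 136  95  97 111 102  66  39  28  32  36  32  32  65 129 160 166 165 165 166 165 163 152 111 100 103
190 106 124 148 148 136 129 105 108 107 107  90  75  79  79  60  48  38  46  82 126 160 165 166 166 165 165 166 162 161 132 108 104
192 104 114 119 109  88  80  94 114 104  80  75  81 105 125 117  99  93 126 158 166 165 165 166 166 164 164 166 167 166 161 141 106
194  89  88  89  90  89  78  82  88  76  75  89 115 123 111  87 109 156 166 166 167 168 164 165 165 167 164 164 163 154 114 104 104
```

The lids touched at eef z≈80: the force jumped to 10.6 N. Now fine steps to about 17–18 N.

```bash
sed -i 's/>8/>16/' ok.py
python3 -m crank '[[0,0,0.0003,0,0,0,1],[0,0,0.0003,0,0,0,1]]' >/dev/null && python3 ok.py &&
python3 -m crank '[[0,0,0.0003,0,0,0,1],[0,0,0.0003,0,0,0,1]]' >/dev/null && python3 ok.py &&
python3 -m crank '[[0,0,0.0003,0,0,0,1],[0,0,0.0003,0,0,0,1]]' >/dev/null && python3 ok.py &&
python3 -m crank '[[0,0,0.0003,0,0,0,1],[0,0,0.0003,0,0,0,1]]' >/dev/null && python3 ok.py &&
python3 -m crank '[[0,0,0.0003,0,0,0,1],[0,0,0.0003,0,0,0,1]]' >/dev/null && python3 ok.py
```

```text
28.45 [453.1  10.4  79.8] [ 0.4  0.1 11.1]
28.65 [453.1  10.4  79.6] [ 0.9  0.2 12.9]
28.85 [453.2  10.4  79.5] [-0.3 -0.  15.4]
29.05 [453.2  10.4  79.3] [-0.8 -0.  17.7]
```

17.7 N is in the middle of the wanted range. Hold briefly, then back off upwards.

```bash
python3 -m crank '[[0,0,0,0,0,0,1],[0,0,0,0,0,0,1],[0,0,0,0,0,0,1]]' |egrep 'eef|contact'
python3 -m crank '[[0,0,-0.002,0,0,0,1],[0,0,-0.006,0,0,0,1],[0,0,-0.015,0,0,0,1],[0,0,-0.03,0,0,0,1],[0,0,-0.05,0,0,0,1]]' |egrep 'eef|contact'
python3 -m crank '[[0.02,0,-0.04,0,0,0,1],[0.04,0,-0.08,0,0,0,1],[0.05,0,-0.1,0,0,0,1],[0.05,0,-0.1,0,0,0,1],[0.05,0,-0.1,0,0,0,1]]' |egrep 'eef|contact'
python3 - <<'E'
from h import *
f=cams.grab_frame("side");g=cv2.cvtColor(f["image"],6)
for v in range(176,196,2): print(v," ".join("%3d"%x for x in g[v,328:360]))
T=cams.grab_frame("top");gt=cv2.cvtColor(T["image"],6);m=(gt[195:235,335:375]<60).astype(np.uint8)
n,l,st,c=cv2.connectedComponentsWithStats(m);print(st[1:],c[1:]+[335,195],proj(T,[[455,11,91]]))
E
```

```text
eef_pos: [453.2, 10.4, 79.3]
contact_force: [-0.6, -0.1, 17.3]
eef_pos: [451.7, 10.4, 128.5]
contact_force: [0.2, -1.0, 0.5]
eef_pos: [403.3, 4.2, 228.6]
contact_force: [-0.4, -0.1, -1.5]
176 168 163 153 135 112  99 111 125 138 163 165 164 162 163 163 163 163 163 164 164 163 163 164 164 164 166 165 165 165 163 165 164
178 143 147 155 156 168 149 152 140 154 164 162 164 164 163 163 164 162 162 163 164 164 162 164 162 164 163 165 164 164 163 165 164
180 153 158 161 155 167 149 117 108 124 129 140 142 143 148 157 159 155 143 132 135 138 150 164 161 165 162 164 164 163 163 162 164
182 159 152 157 161 156 146 136 138 139 133 130 115 115 139 128 103  68  41  28  36  45  85 143 161 162 164 165 164 162 163 163 166
184 127 127 137 144 146 148 160 169 167 161 151 155 157 136  88  40  30  31  27  26  30  60 118 159 164 165 164 164 162 163 165 163
186 106 126 146 149 146 138 135 130 124 127 126 130 120  68  39  29  32  33  30  29  52 106 158 164 163 163 163 164 163 164 164 163
188 106 126 146 151 146 145 144 135  94  95 112  98  69  33  26  32  30  32  39  68 127 159 165 162 164 162 164 162 165 163 167 165
190 107 124 145 148 137 127 104 107 108 110  87  73  74  79  58  39  36  46  79 123 160 165 164 165 164 163 162 163 163 165 163 163
192 103 115 116 108  87  81  91 107 103  81  71  79 102 122 119  97  96 127 157 164 162 164 164 163 164 165 164 166 166 163 165 163
194  88  88  87  84  87  78  82  84  73  73  89 115 124 109  88 111 155 160 162 165 166 162 165 164 164 163 165 165 163 162 164 164
[] [] [[351.89475773 221.91645695]]
```

The grip stayed where I pressed it (rows 182–190, unchanged). The robot is clear of everything, so I'm handing in.

```bash
python3 -c "
from rig import sign_off
print(sign_off())"
```

```text
the job is handed in; nothing more can be done
None
```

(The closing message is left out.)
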